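Seat a turning blank and lock the toggle clamp

ROBOT

A 6-joint arm with a two-finger parallel gripper is mounted at the origin on the work surface. World frame = base frame: x ahead of the robot, y to its left, z up, the work surface at z = 0. Lengths are in m, angles in rad, forces in N, time in s.
With the tool pointing down it reaches from about 0.25 to 0.725 m from the base axis. Payload 4 kg.
Tool frame: the origin (TCP) lies at the very end of the fingers, on their centre line; the grasp point (between the pads) lies 19 mm behind it; z points along the fingers, y is the direction in which the jaws open and shut (so a half turn about z gives the same grasp; the last joint's range is limited). The gripper opens to 85 mm and grips with 20 to 120 N. Pads are 22 mm wide; open, the fingers measure 114 mm over their backs; the gripper's body (76 mm by 85 mm) begins 54 mm behind the grasp point. The pads swing forward as they close: fully open they stand 13 mm farther back than shut.
Start: joints at [-1.259, 0.241, 0.005, 1.335, 0, 1.571], TCP at [0.153, -0.476, 0.231] pointing down, gripper open.
Joint ranges: [-2.72, 2.72], [-1.05, 1.87], [-1.09, 1.28], [-1.99, 2.15], [-1.42, 1.44], [-3.14, 3.14]. Speed limits (rad/s): [2.79, 2.79, 3.14, 3.14, 3.14, 3.14].

INTERFACE

Orientations are given as a 3x3 rotation matrix whose columns are the frame's x, y, z axes.
In Python, from cell import robot, sensors, viewer, order gives the robot as it stands. The module is installed in compiled form; this text tells all that it offers. Calls block until the motion is done:
- robot.goto(position, orientation): joint-space move of the TCP to a pose.
- robot.movel(position, frame=None, rate=0.15): straight line of the TCP; frame=None keeps the orientation; rate is the mean speed in m/s.
- robot.move_j(angles): joint-space move.
- robot.set_gripper(opening): opening from 0.0 (shut) to 1.0 (fully open); the grip force is fixed at half the most; returns when the fingers have stopped.
- robot.hold(seconds).
- robot.ik(position, orientation): joint angles nearest the present ones, or None.
- sensors.get_obs(): the state.
- viewer.snapshot(name): name is "side" or "top"; returns a dict with "pixels" (384x512x3 uint8, red, green, blue), "fx", "fy", "cx", "cy" (pixels), "R" (3x3) and "t" (3): a world point X has camera coordinates R X + t. Camera axes: x right, y down, z forward; pixel columns grow to the right and rows downward; lengths in m; the calibration is good to about 2 mm. A picture is of the moment at which its call begins. There is no depth.
A pose or a line that the arm cannot do raises robot.PlanningError and nothing moves.
- order.sign_off(): hands the job in, once; it reports no verdict.
The state is a dict: "time_s": time; "joints": joint angles; "qvel": joint speeds; "tau": joint torques, N m; "tool_pos": TCP position; "tcp_rot": TCP orientation; "wrist_force": force on the tool from outside, world axes, zero at the start; "ft_torque": the same for the moment, N m; "gripper_width": opening from 0.0 (shut) to 1.0 (fully open).
Only numpy, scipy, OpenCV 4.12 (cv2) and the standard library are available. Lean on these libraries where they do the work, as an engineer would, in place of code of your own. Each camera call takes 0.05 s, during which the arm holds its last target. There are 200 camera calls.

TASK

Push the wooden blank along its channel until its end sits against the steel end stop, then push the red clamp handle over and down, past its dead point, until the toggle clamp snaps into lock on the blank and stays locked on its own. Only push with the fingers: do not pick up or lift the blank, and leave the gouge, the wax tin and the bowl where they are.

Things in the scene. Friction and masses are not known exactly. Their poses are not given: they have to be found in the camera images.
- fixture: Drilling fixture, bolted down: grey-faced plywood plate 260 x 210 x 18 mm with channel, end stop and toggle clamp. Origin: on the bench top under the channel's centre line; z up, x along the channel towards the end stop, y to the left. Plate: x -125 to 135, y -140 to 70 mm. The clamp's links all swing in the upright plane x = 30 mm: handle on the -y side, arm over the channel.
- stop_face (a point): Point on the steel end stop's face (40 mm high), on the channel's centre line (y = 0), 22.5 mm above the plate, at fixture x = 90 mm. The channel's two aluminium side rails are 48 mm apart inside, 12 mm thick, 15 mm high above the plate, and run from fixture x = -90 to 90 mm.
- blank: Square beech blank 130 x 45 x 45 mm, 0.14 to 0.25 kg, black pencil cross on each end, lying loose in the channel on the plate (underside 18 mm above the bench), 1.5 mm play each side. Origin: centre of its underside; x along its length, towards the stop. It starts 25 to 60 mm short of the end stop and slides along easily.
- blank_near (a point): Centre of the blank's end face that looks away from the end stop (the face to push), 22.5 mm above the plate.
- blank_far (a point): Centre of the blank's other end face, the one that must come against the end stop.
- clamp_pivot (a point): Pin of the clamp arm: fixture x 30, y -65, z 78 mm. The clamp's steel base stands on a dark wood riser, fixture x -5 to 65, y -128 to -42 mm, top 56 mm above the bench. When open, the steel arm (80 mm) stands up from here, leaning over the channel 30 to 65 degrees above level, and the red handle leans the other way; when locked both lie level.
- clamp_handle (a joint): Bend of the clamp's toggle (angle between connecting link and handle), rad. About 1.5 to 2.1 at the start (open, handle up); the pad meets the blank near 0.7; 0 is the dead point; -0.2 is the stop where it is locked. Between 0.7 and 0 the handle springs back if let go; pushed past 0 (beyond -0.05) it snaps to -0.2 by itself. Open, friction holds it where it is left.
- grip_end (a point): Free end of the handle's red grip, on its centre line. Grip 95 mm long, 24 mm wide (along fixture x), 16 mm thick. Fixture y, z (mm) and slope above level, by bend: 2.1: -152, 229, 66 deg; 1.5: -193, 206, 44; 0.6: -214, 165, 23; 0: -223, 125, 8; -0.2 (locked): -224, 108, 2. Below the grip is free air down to the bench.
- grip_root (a point): Other end of the red grip, nearer the pins, on its centre line, 95 mm from grip_end. To close, push the grip's upper side (the one facing the clamp arm) over towards fixture -y and down. Pushing square to the grip 25 mm from its end takes about 1 N at first, then up to 7 N at a bend of 0.6 to 0.3, and less towards the dead point.
- clamp_pad: Black rubber pad, 20 mm diameter, 16 mm tall, under the spindle at the end of the clamp arm. Its frame's origin lies at the arm's pin (clamp_pivot) and turns with the arm.
- pad_under (a point): Centre of the rubber pad's underside. At the start it stands about 30 to 60 mm above the blank; locked, it presses on the blank's top at fixture x = 30, y = 0 mm with about 35 N (it is sprung and gives 2 to 3 mm).
- gouge: Turning gouge lying on the bench off the plate's -y side just beyond the end of the locked handle, roughly along fixture x: 340 mm long, 31 mm thick, dark handle to -x. Origin: near its middle, on the bench. Leave alone.
- wax_tin: Closed yellow wax tin, 66 mm diameter, 52 mm high, standing on the bench; origin: centre of its underside. Leave alone.
- bowl: Small turned wooden bowl, 110 mm diameter, 48 mm high, standing on the bench; origin: centre of its underside. Leave alone.
Things that resemble listed ones, but are neither listed nor needed, are in the scene too. Several things have the shape of the blank; the one meant has the colours described above.

How it is judged:
On the way, in this order (a step that is already met when the one before it is completed fails the run):
1. the blank's end is against the end stop (gap under 3 mm) while the clamp is still open (x of blank_far in the frame of fixture above 0.087 m and value of joint clamp_handle above 0.85 rad), for 0.2 s.
2. the clamp is past its dead point, locked on the blank (value of joint clamp_handle below -0.13 rad and contact force between clamp_pad and blank above 15 N), for 0.2 s.
At the end, for the whole second after the job is handed in: The blank lies flat in the channel with its far end within 3 mm of the end stop; the clamp is locked past its dead point (bend below -0.13 rad, stop at -0.2) and its pad presses the blank with more than 15 N, with nothing touching the handle (all of step 2 and x of blank_far in the frame of fixture above 0.087 m and z of blank in the frame of fixture below 0.022 m and angle between blank's own z axis and vertical below 0.05 rad and linear speed of blank below 0.01 m/s).
It fails at once if the blank is lifted off the plate (more than 8 mm) (z of blank in the frame of fixture above 0.026 m).
It fails at once if the gouge is disturbed (moved more than 20 mm) (distance of gouge from where it was at the start of the episode above 0.02 m).
It fails at once if the wax tin is disturbed (moved more than 20 mm) (distance of wax_tin from where it was at the start of the episode above 0.02 m).
It fails at once if the bowl is disturbed (moved more than 20 mm) (distance of bowl from where it was at the start of the episode above 0.02 m).
It also fails if it takes over 48 s, if anything falls off the work surface, if the arm or the gripper's body presses on something with over 40 N, if the wrist force passes 120 N, or if a joint passes its speed limit or range.

## Working session

There is one attempt and no reset: what is moved stays moved. The work goes in short steps, each a Python script; the robot and the scene stay as the last script left them, time stands still between calls to the robot, and variables do not carry over. Pictures are saved under pics/ and viewed, about 8 in all and at most 12, crops included, and the job is handed in when it is done.

```bash
mkdir -p pics; cat > h.py <<'E'
import numpy as np, cv2
from cell import robot, sensors, viewer, order
def snap(n,f):
    s=viewer.snapshot(n); cv2.imwrite('pics/'+f,s['pixels'][:,:,::-1]); return s
def ray(s,u,v):
    R=np.array(s['R']);t=np.array(s['t']);d=R.T@np.array([(u-s['cx'])/s['fx'],(v-s['cy'])/s['fy'],1]);return -R.T@t,d
def onz(s,u,v,z):
    c,d=ray(s,u,v);return c+d*(z-c[2])/d[2]
def proj(s,X):
    c=np.array(s['R'])@np.array(X)+s['t'];return np.array([s['fx']*c[0]/c[2]+s['cx'],s['fy']*c[1]/c[2]+s['cy']])
E
python3 - <<'E'
from h import *
import pickle
D={}
for n in('side','top'):
    s=snap(n,n+'0.png');D[n]=s
    print(n,-np.array(s['R']).T@s['t'],np.array(s['R'])[2],s['fx'])
    cv2.imwrite(f'pics/{n}0b.png',cv2.resize(s['pixels'][:,:,::-1],(800,600),interpolation=cv2.INTER_CUBIC))
pickle.dump(D,open('d0.pkl','wb'))
print(sensors.get_obs())
E
```

```text
side [0.5410662  0.6859903  0.88313606] [ 0.04294288 -0.65354266 -0.7556705 ] 401.9052740653051
top [0.46228693 0.06027951 1.18401126] [ 0.10210522 -0.03028323 -0.99431255] 411.235927990292
{'time_s': 0.1, 'joints': array([-1.25899648e+00,  2.41353689e-01,  3.89417965e-03,  1.33516500e+00,
       -8.76469238e-06,  1.57085566e+00]), 'qvel': array([ 0.00040696, -0.00123149,  0.00088878,  0.00068808, -0.00108054,
        0.00084617]), 'tau': array([-3.08111912e-04, -3.73138404e+01,  2.53010345e+01,  1.08483891e-02,
        4.28804896e-06, -3.13813594e-06]), 'tool_pos': array([ 0.1532196 , -0.47538358,  0.23050738]), 'tcp_rot': array([[ 9.51801164e-01,  3.06715211e-01, -5.69177273e-04],
       [ 3.06715739e-01, -9.51799578e-01,  1.73734303e-03],
       [-8.87315592e-06, -1.82818074e-03, -9.99998329e-01]]), 'wrist_force': array([ 0.63830235, -0.43170037,  0.64512621]), 'ft_torque': array([ 0.02714791,  0.00668255, -0.02242083]), 'gripper_width': 1.0031425098999112}
```

View pics/side0b.png

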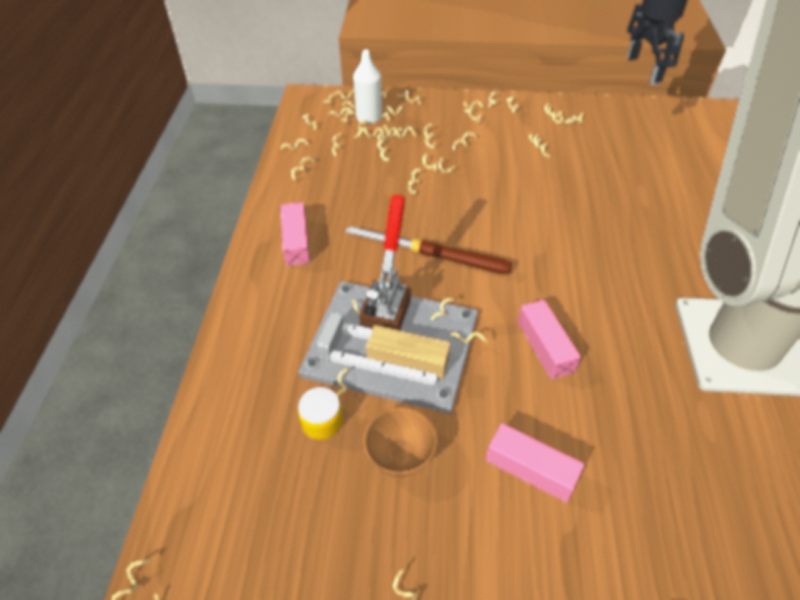

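View pics/top0b.png

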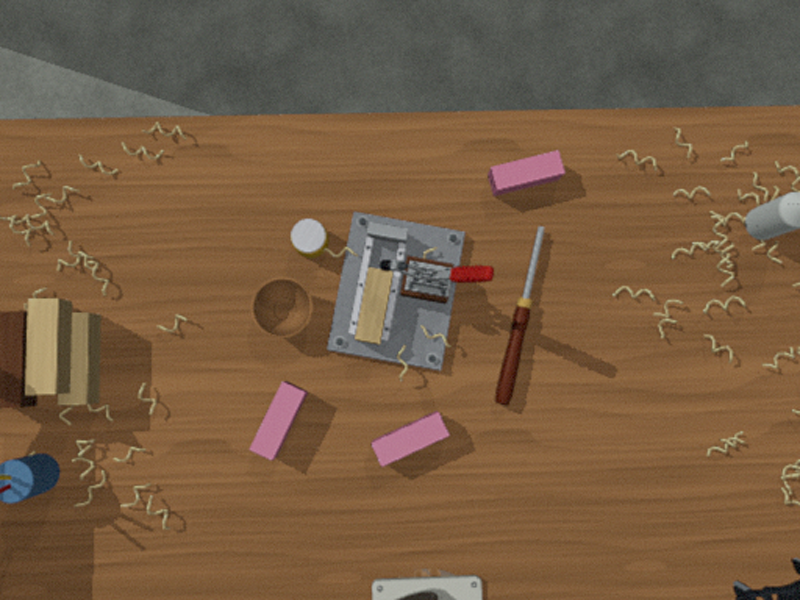

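The side view (800x600) shows the plate at about (390,345), with the blank at (408,350) and the stop at the left end. The red handle is up at (395,220), the gouge at (430,250), the tin at (320,413) and the bowl at (400,440).

The top view shows the plate corners at about (355,212), (464,233), (442,370) and (329,350). These could be the blank:
- **(375,305):** a beech piece between the rails. It fits by colour and place.
- **Three pink ones:** (527,172), (278,420) and (410,440). Wrong colour.
- **Tan pieces:** the stack at (45,345). Off the fixture.

Next I measure the plate and blank and confirm with a crop.

```bash
cat > m.py <<'E'
from h import *
import pickle
D=pickle.load(open('d0.pkl','rb'));s=D['top'];im=s['pixels'];k=512/800
hsv=cv2.cvtColor(im,cv2.COLOR_RGB2HSV)
g=((hsv[...,1]<60)&(hsv[...,2]>75)).astype(np.uint8)
box=np.zeros_like(g);box[130:242,205:302]=1;g*=box
g=cv2.morphologyEx(g,cv2.MORPH_CLOSE,np.ones((3,3)))
n,l,st,_=cv2.connectedComponentsWithStats(g);i=1+np.argmax(st[1:,4])
# plate corners from approx clicks + plate hull
c=cv2.findContours((l==i).astype(np.uint8),cv2.RETR_EXTERNAL,cv2.CHAIN_APPROX_NONE)[0][0]
hull=cv2.convexHull(c);q=cv2.approxPolyDP(hull,5,True)[:,0];print('hull',q.tolist())
for p in q: print(onz(s,*p,0.018).round(4))
clk=np.array([[355,212],[464,233],[442,370],[329,350]])*k
cs=[onz(s,*min(q,key=lambda p:np.hypot(*(p-c))),0.018)[:2] for c in clk]
loc=np.array([[135,70],[135,-140],[-125,-140],[-125,70]])/1e3
P=np.array(cs);a=loc-loc.mean(0);b=P-P.mean(0)
th=np.arctan2((a[:,0]*b[:,1]-a[:,1]*b[:,0]).sum(),(a*b).sum())
R=np.array([[np.cos(th),-np.sin(th)],[np.sin(th),np.cos(th)]]);o=P.mean(0)-R@loc.mean(0)
print('th',th,'o',o,'res mm',((loc@R.T+o-P)*1e3).round(1).tolist())
pickle.dump((R,o,th),open('fix.pkl','wb'))
def W(x,y,z):return np.r_[R@[x,y]+o,z]
# blank top
m=((hsv[...,0]>14)&(hsv[...,0]<28)&(hsv[...,1]>60)&(hsv[...,2]>130)).astype(np.uint8)*box
m=cv2.morphologyEx(m,cv2.MORPH_OPEN,np.ones((5,5)))
n,l,st,_=cv2.connectedComponentsWithStats(m);i=1+np.argmax(st[1:,4]);print(st[i])
ys,xs=np.nonzero(l==i);pts=np.array([R.T@(onz(s,u,v,0.063)[:2]-o) for u,v in zip(xs,ys)])
print('blank fixture x',np.percentile(pts[:,0],[0,2,50,98,100]),'y',np.percentile(pts[:,1],[2,50,98]))
# red grip in both
for n in D:
    S=D[n];H=cv2.cvtColor(S['pixels'],cv2.COLOR_RGB2HSV)
    r=(((H[...,0]<5)|(H[...,0]>175))&(H[...,1]>180)&(H[...,2]>120)).astype(np.uint8)
    c=max(cv2.findContours(r,0,2)[0],key=cv2.contourArea);print(n,'red',cv2.minAreaRect(c),cv2.boxPoints(cv2.minAreaRect(c)).tolist())
    for bend,y,z in((2.1,-.152,.229),(1.5,-.193,.206)): print(bend,proj(S,W(.03,y,z)))
print(W(0,0,0),W(-.125,0,0),W(.03,-.2,.2))
for nm,p in(('stop',W(.09,0,.058)),('pivot',W(.03,-.065,.078))): print(nm,proj(s,p),proj(D['side'],p))
# draw crop
v=im[125:250,195:345,::-1].copy();v=cv2.resize(v,None,fx=5,fy=5,interpolation=cv2.INTER_CUBIC)
def dr(p,col):
    u=(proj(s,p)-[195,125]+.5)*5;cv2.circle(v,tuple(int(t) for t in u),3,col,-1)
for x,y in loc: dr(W(x,y,.018),(0,255,0))
for x in(-.09,.09):
    for y in(-.024,.024): dr(W(x,y,.033),(255,0,255))
cv2.imwrite('pics/crop.png',v)
E
python3 m.py
```

```text
hull [[227, 135], [297, 149], [281, 236], [209, 223]]
[0.7579 0.1114 0.018 ]
[ 0.7119 -0.0898  0.018 ]
[ 0.4631 -0.0345  0.018 ]
[0.5057 0.1677 0.018 ]
th -0.2181312698616723 o [0.61231684 0.07396001] res mm [[1.4, 1.7], [2.0, -2.2], [-3.1, -1.2], [-0.2, 1.6]]
[228 172  23  47 727]
blank fixture x [-0.09847422 -0.09546125 -0.0351829   0.02608327  0.02981732] y [-0.02151077 -0.00074273  0.01975541]
side red ((251.8716278076172, 141.979736328125), (8.058066368103027, 33.89586639404297), 8.972626686096191) [[245.24864196777344, 158.09190368652344], [250.53514099121094, 124.6108169555664], [258.49462890625, 125.86756896972656], [253.20811462402344, 159.34866333007812]]
2.1 [251.38993526 128.26063678]
1.5 [256.10005701 125.14297657]
top red ((301.0074768066406, 174.14964294433594), (8.789020538330078, 26.267187118530273), 87.1375961303711) [[287.6708068847656, 170.41647338867188], [313.9052429199219, 169.10476684570312], [314.3441467285156, 177.8828125], [288.1097106933594, 179.19451904296875]]
2.1 [305.72290968 173.01084666]
1.5 [321.05745752 177.70424466]
[0.61231684 0.07396001 0.        ] [0.49027889 0.1010107  0.        ] [ 0.59832484 -0.12779287  0.2       ]
stop [247.22527094 151.29822275] [213.2556588  211.72304322]
pivot [266.51345482 175.59617109] [242.64937077 193.29443304]
```

View pics/crop.png

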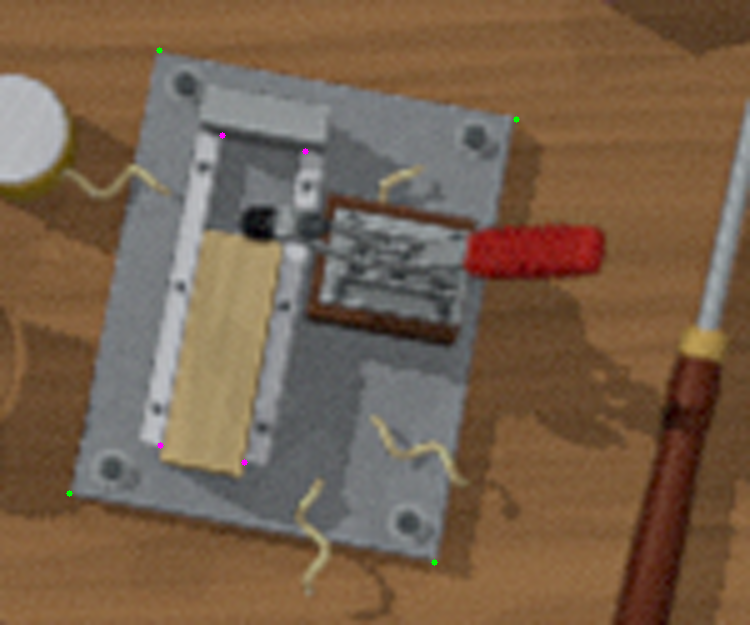

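The markers fit: green on the plate corners, magenta on the rail ends, about 2 mm residual. The beech piece between the rails at crop (220,350) is the blank, with its near end at fixture x ≈ -96 mm and a gap of about 55 mm. The handle is open at a bend of about 1.75. Next I push the blank with shut fingers.

```bash
cat >> h.py <<'E'
import pickle,os
if os.path.exists('fix.pkl'):
    Rf,of,th=pickle.load(open('fix.pkl','rb'))
    W=lambda x,y,z:np.r_[Rf@[x,y]+of,z]
    c,s_=np.cos(th),np.sin(th)
    FX=np.array([c,s_,0]);FY=np.array([-s_,c,0])
    RP=np.c_[FX,-FY,[0,0,-1]]       # jaws along fixture y
    RH=np.c_[-FY,-FX,[0,0,-1]]      # jaws along fixture x
E
python3 - <<'E'
from h import *
for R in(RP,RH,):
    for p in(W(-.145,0,.25),W(-.05,0,.042),W(.03,-.13,.3),W(.03,-.2,.11)): print(robot.ik(p,R))
robot.set_gripper(0.0)
robot.goto(W(-.145,0,.25),RP)
robot.movel(W(-.145,0,.042),rate=.2)
f0=sensors.get_obs()['wrist_force']
robot.movel(W(-.060,0,.042),rate=.05)
x=-.060
while x<-.044:
    x+=.001;robot.movel(W(x,0,.042),rate=.05);robot.hold(.05)
    f=sensors.get_obs()['wrist_force']-f0;print(round(x,4),(f@FX).round(2),(f@FY).round(2))
    if f@FX<-6:break
robot.hold(.3)
S=snap('top','t1.png');S2=snap('side','s1.png')
a=cv2.resize(S['pixels'][120:250,190:340],(750,650))[:590]
cv2.imwrite('pics/t1c.png',a[:,:,::-1])
print(sensors.get_obs()['time_s'],Rf.T@(sensors.get_obs()['tool_pos'][:2]-of))
E
```

```text
[ 2.20140270e-01  1.98175670e-01 -5.94378684e-04  1.37202628e+00
  0.00000000e+00 -2.70332111e+00]
[ 0.14933255  0.52370721 -0.09653245  0.95055667  0.         -2.77412884]
[-0.09660821  0.47521837  0.52012166  1.61569961  0.         -3.0200696 ]
[-0.21042275  0.53269715  0.11697497  1.15507415  0.         -3.13388413]
[ 2.20140270e-01  1.98175670e-01 -5.94378684e-04  1.37202628e+00
  0.00000000e+00 -1.13252479e+00]
[ 0.14933255  0.52370721 -0.09653245  0.95055667  0.         -1.20333251]
[-0.09660821  0.47521837  0.52012166  1.61569961  0.         -1.44927327]
[-0.21042275  0.53269715  0.11697497  1.15507415  0.         -1.5630878 ]
-0.059 -0.43 -0.27
-0.058 -0.87 0.03
-0.057 0.43 0.1
-0.056 -0.3 0.27
-0.055 -0.25 0.23
-0.054 -0.68 -0.25
-0.053 0.07 0.15
-0.052 -0.98 0.89
-0.051 -3.28 0.64
-0.05 -6.74 0.14
10.8583 [-5.16817259e-02 -7.92210411e-06]
```

```bash
python3 - <<'E'
from h import *
robot.movel(W(-.075,0,.042),rate=.1)
robot.movel(W(-.075,0,.30),rate=.25)
robot.goto(W(.03,-.11,.32),RH)
S=snap('top','t2.png');S2=snap('side','s2.png')
a=cv2.resize(S['pixels'][125:245,195:345],(600,480));b=cv2.resize(S2['pixels'][110:270,180:320],(420,480))
cv2.imwrite('pics/c2.png',np.hstack([a[:,:380],b])[:,:,::-1])
print(sensors.get_obs()['time_s'])
E
```

```text
13.7583
```

View pics/t1c.png

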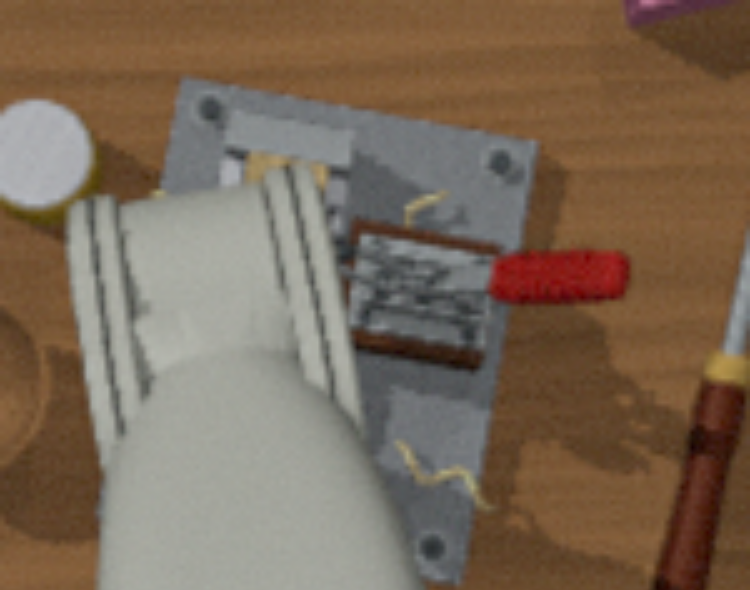

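View pics/c2.png

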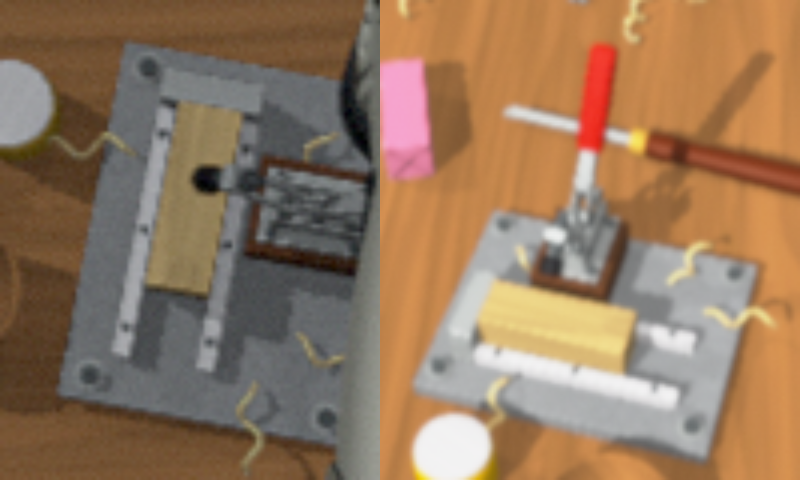

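The top crop shows the blank's far end at the stop (210,100), clear of the fingers. The side crop agrees (485,300), with the handle still open. Now I close the handle along its arc.

```bash
cat >> h.py <<'E'
from scipy.interpolate import PchipInterpolator as PI
_T=np.array([[-.4,-.224,.091,-4],[-.2,-.224,.108,2],[0,-.223,.125,8],[.6,-.214,.165,23],[1.5,-.193,.206,44],[2.1,-.152,.229,66]])
tab=PI(_T[:,0],_T[:,1:])
def tip(b,gap=0,hw=.009,back=.025):
    y,z,s=tab(b);s=np.radians(s);n=np.array([np.sin(s),np.cos(s)])
    p=np.array([y,z])+back*np.array([np.cos(s),-np.sin(s)])+(.008+gap)*n
    return W(.03,p[0]+hw,p[1])
E
python3 - <<'E'
from h import *
p=tip(2.0,.02);robot.movel(np.r_[p[:2],.30],rate=.2)
robot.movel(p,rate=.15);robot.hold(.1)
f0=sensors.get_obs()['wrist_force']
for b in(2.0,1.75,1.5,1.25,1.0,.8,.6,.45,.3,.15,.05,-.05,-.1):
    robot.movel(tip(b),rate=.06)
    o=sensors.get_obs();f=o['wrist_force']-f0
    print(b,round(o['time_s'],2),'F',[(f@FX).round(1),(f@FY).round(1),f[2].round(1)])
    if np.linalg.norm(f)>25:break
S2=snap('side','s3.png');S=snap('top','t3.png')
a=cv2.resize(S['pixels'][125:245,195:345],(600,480));b=cv2.resize(S2['pixels'][110:270,180:320],(420,480))
cv2.imwrite('pics/c3.png',np.hstack([a[:,:380],b])[:,:,::-1])
E
```

```text
2.0 15.3 F [np.float64(-0.0), np.float64(-1.0), np.float64(-2.4)]
1.75 15.74 F [np.float64(-0.0), np.float64(0.1), np.float64(-1.4)]
1.5 16.11 F [np.float64(0.6), np.float64(-1.0), np.float64(-1.6)]
1.25 16.43 F [np.float64(-0.1), np.float64(-0.4), np.float64(-0.2)]
1.0 16.74 F [np.float64(0.1), np.float64(-0.4), np.float64(-1.0)]
0.8 17.02 F [np.float64(-0.4), np.float64(-0.6), np.float64(-0.7)]
0.6 17.32 F [np.float64(1.3), np.float64(0.2), np.float64(1.3)]
0.45 17.6 F [np.float64(0.7), np.float64(0.1), np.float64(4.2)]
0.3 17.89 F [np.float64(1.1), np.float64(-0.7), np.float64(4.7)]
0.15 18.19 F [np.float64(0.8), np.float64(-1.4), np.float64(1.9)]
0.05 18.45 F [np.float64(-0.8), np.float64(-0.5), np.float64(-0.8)]
-0.05 18.71 F [np.float64(0.5), np.float64(-0.6), np.float64(-1.4)]
-0.1 18.96 F [np.float64(-0.9), np.float64(-1.0), np.float64(0.1)]
```

View pics/c3.png

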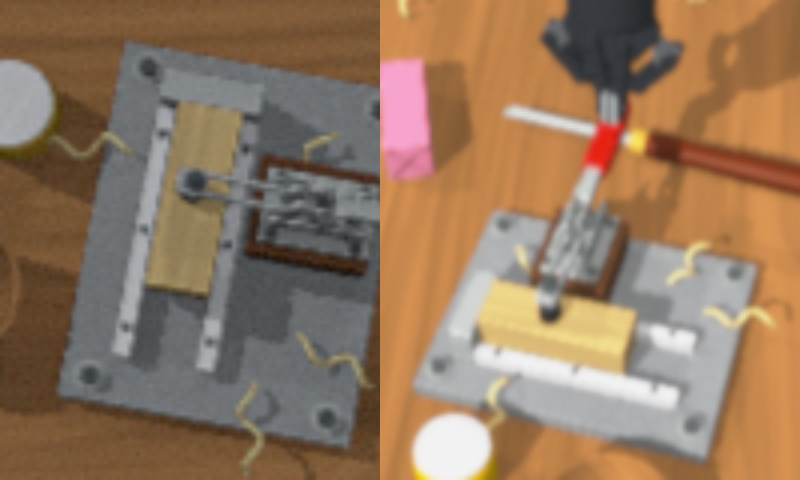

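The pad is on the blank in the side crop (550,305), and the push force rose to about 5 N and fell away, as expected past the dead point. I push gently down to the lock stop, then withdraw and measure the handle.

```bash
python3 - <<'E'
from h import *
f0=np.zeros(3)
for b in(-.15,-.2,-.23,-.26):
    robot.movel(tip(b),rate=.04);robot.hold(.05)
    f=sensors.get_obs()['wrist_force'];print(b,f.round(1))
    if np.linalg.norm(f)>12:break
p=sensors.get_obs()['tool_pos']
robot.movel(np.r_[p[:2],.30],rate=.15)
robot.goto(W(-.15,-.15,.33),RH);robot.hold(.3)
D={n:snap(n,n+'4.png') for n in('side','top')}
for n,S in D.items():
    H=cv2.cvtColor(S['pixels'],cv2.COLOR_RGB2HSV)
    r=(((H[...,0]<5)|(H[...,0]>175))&(H[...,1]>180)&(H[...,2]>120)).astype(np.uint8)
    c=max(cv2.findContours(r,0,2)[0],key=cv2.contourArea)
    print(n,'red',cv2.minAreaRect(c)[:2],cv2.boundingRect(c))
    for b in(.3,0,-.1,-.2):
        y,z,s=tab(b);s=np.radians(s)
        print(b,'mid',proj(S,W(.03,y+.0475*np.cos(s),z-.0475*np.sin(s))).round(1),'end',proj(S,W(.03,y,z)).round(1))
a=cv2.resize(D['top']['pixels'][125:245,195:345],(600,480));b=cv2.resize(D['side']['pixels'][110:270,180:320],(420,480))
cv2.imwrite('pics/c4.png',cv2.resize(np.hstack([a,b])[:,:,::-1],(800,376)))
print(sensors.get_obs()['time_s'])
E
```

```text
-0.15 [-0.4 -0.1  0.1]
-0.2 [-0.1  0.8 -0.1]
-0.23 [-1.5 -0.4  4.4]
-0.26 [-3.7  0.4 10.6]
side red ((255.43836975097656, 154.6643829345703), (7.841756820678711, 22.705982208251953)) (248, 144, 15, 23)
0.3 mid [254.2 150.5] end [258.9 136. ]
0 mid [254.5 154. ] end [259.3 141. ]
-0.1 mid [254.6 155.4] end [259.4 143. ]
-0.2 mid [254.6 157. ] end [259.4 145.2]
top red ((308.8880310058594, 181.11602783203125), (33.45158386230469, 7.781517505645752)) (292, 175, 34, 13)
0.3 mid [308.7 180.3] end [327. 183.]
0 mid [308.7 181.3] end [326.8 184.3]
-0.1 mid [308.6 181.6] end [326.5 184.8]
-0.2 mid [308.3 181.9] end [326.  185.2]
22.8417
```

View pics/c4.png

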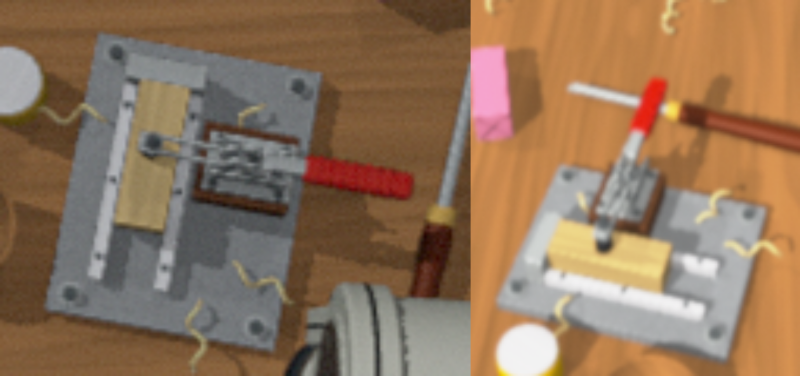

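```bash
python3 -c "
from h import *
order.sign_off();print(sensors.get_obs()['time_s'])"
```

```text
the job is handed in; nothing more can be done
the job is handed in; nothing more can be done
```

The blank is against the end stop, the toggle clamp looks locked on it, and I handed the job in at about 23 s of the 48 s allowed. The hand-in gave no verdict.

- **Blank:** I pushed it along the channel with shut fingers until the stop pushed back at 6.7 N. The top and side pictures then showed its far end at the stop with the handle still open, and the last pictures show it still there.
- **Clamp:** I pushed the grip over along its arc. The downward force peaked at about 5 N near a bend of 0.3 and fell to about zero past the dead point. A further push met a hard stop at about 10 N, where the locked stop (bend -0.2) should be.
- **After letting go:** the handle stayed down by itself with the pad on the blank.
- **Other objects:** the fingers only touched the blank and the handle. In the last pictures the gouge and wax tin look where they were. The bowl is mostly outside those crops, but nothing went near it.

**What the checks leave open:**
- **Lock angle:** the side view put the grip's middle about 2 px higher than predicted for full lock, which reads as a bend of about -0.05. That is within calibration and mask error. I took the lock from the hard stop and from the handle not springing back.
- **Pad force:** the pad's force on the blank could not be measured directly.

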